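# Take the teapot off the warmer

## Task

Take the teapot by its handle, lift it off the steel warmer and set it down gently, upright, in the middle of the round cork mat beside it (not the square one), then let go. Keep the pot roughly level on the way and leave the warmer standing where it is.

Things in the scene. Friction and masses are not known exactly. Their poses are not given: they have to be found in the camera images.
- teapot_center (a point): The centre of the round glass teapot, on its upright axis, 70 mm above its underside. The pot is about 130 mm across, its flat foot 100 mm across, the lid's knob ends 141 mm above the underside; lid and pot are one piece, about 0.3 kg in all. z is up, the handle stands out on the -y side, the spout on the +y side (203 mm from handle to spout tip).
- teapot_handle (a point): The grip point on the teapot's curved handle, 85 mm above the pot's underside and 89 mm from the pot's upright axis on its -y side. Here the handle is 12 mm thick along the pot's x axis: pinch it across x from above. The handle's top is 114 mm above the underside and its outer edge 100 mm from the axis; its axes are the pot's.
- warmer: The steel tea-light warmer on which the teapot stands: a loose round stand, 122 mm across and 60 mm high, 0.7 kg, flat ring on top without a rim. The origin is the centre of its underside on the worktop, z up.
- mat_round: The round cork mat, 170 mm across and 10 mm thick, fixed, lying to the left or right of the warmer (a square cork mat of like size lies on the other side). The origin is the centre of its underside, so its top is 10 mm higher.
Things that resemble listed ones, but are neither listed nor needed, are in the scene too. There is more than one size of the part that bears teapot_center; the job needs the larger.

How it is judged:
By the outcome, as a careful person would: the job done as asked, in the order asked, and still so for the second after the job is handed in, with the robot touching nothing.
It also fails if it takes over 38 s, if anything falls off the work surface, if the arm or the gripper's body presses on something with over 40 N, if the wrist force passes 120 N, or if a joint passes its speed limit or range.

## Robot

A 6-joint arm with a two-finger parallel gripper is mounted at the origin on a cart in front of the work surface, level with it; the furniture and walls round the work are solid. World frame = base frame: x ahead of the robot, y to its left, z up, the work surface at z = 0. Lengths are in m, angles in rad, forces in N, time in s.
With the tool pointing down it reaches from about 0.275 to 0.725 m from the base axis. Payload 15.9 kg.
Tool frame: the origin (TCP) lies midway between the tips of the shut fingers; the grasp point (between the pads) lies 19 mm behind it; z points along the fingers, y is the line along which they close (so a half turn about z gives the same grasp; the last joint's range is limited). The gripper opens to 85 mm and grips with 20 to 120 N. Pads are 22 mm wide; open, the fingers measure 114 mm over their backs; the gripper's body (76 mm by 85 mm) begins 54 mm behind the grasp point. The pads swing forward as they close: fully open they stand 13 mm farther back than shut.
Start: joints at [-1.304, 0.213, -0.034, 1.323, 0, 1.571], TCP at [0.132, -0.482, 0.231] pointing down, gripper open.
Joint ranges: [-2.98, 2.98], [-0.74, 1.72], [-1.14, 1.35], [-2.1, 2.04], [-1.57, 1.44], [-3.14, 3.14]. Speed limits (rad/s): [1.89, 1.89, 2.39, 2.57, 3.14, 3.14].

## Interface

Orientations are given as a unit quaternion [x, y, z, w].
In Python, from rig import env gives the robot as it stands.
- The arm moves only by the shell command python3 -m pendant 'ROWS' [FORCE]. ROWS is JSON, a list that holds one entry, the list of rows, each a list of 7 numbers: the shift along the tool's x, y, z normalised to -1 to 1, where 1 is 0.03 m, then the turn, a rotation vector about the tool's x, y, z normalised to -1 to 1, where 1 is 5 degrees, then the closure, from -1 (fully open) to 1 (shut). A call has 1 to 8 rows; each row shifts and turns the commanded pose from where the row before left it, along the tool's axes as they then stand; what a row does not reach is not made up. A row lasts 1/10 s, in which the tool goes at most 50 mm and 8.59 degrees, less where a joint would pass 70% of its speed; a pose out of reach is approached as far as the arm can. A call with a number of a shift or a turn outside -1 to 1 is refused whole. A call with a gripper value outside its range is refused whole. The fingers move at their own pace and stop on an object; FORCE is the grip in N (left out, the last holds). Time passes only in rows, so rows that do not move let the fingers close. It gives the time, the measured TCP pose, the force, the opening and the grip force at its end, in the units of the state.
- env.observe(): the state, without advancing time (a new reading comes with each control period).
- env.camera(name): name is "scene" or "top"; returns a dict with "frame" (480x640x3 uint8, red, green, blue), "fov_y" (degrees; the focal length in pixels is half the picture's height over the tangent of half this angle, whatever the lens; pixels are square), "cx", "cy" (the principal point, pixels), "world_from_camera" (4x4, takes a point from camera to world coordinates). Camera axes: x right, y down, z forward; pixel columns grow to the right and rows downward; lengths in m; the calibration is good to about 2 mm. A picture is of the moment at which its call begins. There is no depth.
- env.hand_in(): hands the job in; it is judged then, once.
Trained networks look in a picture, given as the dict that the camera call returned (one of the last four; its "shot" number tells which), for a name from the list of things; names that differ only in an ending like _2 or _b are one class to them, and where a whole thing is asked for, a point or a joint stands for the part that bears it (a point fixed in the world has none). Each returns a list of dicts, best first, with "confidence" (0 to 1); they miss things now and then, are a little off and sometimes report something else, mostly with a low value. They report only what shows in the picture. A call takes as long as a camera call. They do not tell look-alikes from the thing itself.
- env.boxes_of(label, picture): "position" ([x, y, z] in m, in the coordinates of the camera as it stood for that picture, good to about 4 mm: the middle of the surface that is visible of it).
The state is a dict: "clock": time; "joint_pos": joint angles; "joint_velocities": joint speeds; "joint_efforts": joint torques, N m; "eef_pos": TCP position; "eef_rot": TCP orientation; "ft_force": force on the tool from outside, world axes, zero at the start; "ft_torque": the same for the moment, N m; "width": finger opening in m; "grasp_force": force on a finger pad.
Only numpy, scipy, OpenCV 4.12 (cv2) and the standard library are available. Lean on these libraries where they do the work, as an engineer would, in place of code of your own. Each camera call takes 0.05 s, during which the arm holds its last target. There are 200 camera calls.

## Working session

There is one attempt and no reset: what is moved stays moved. The work goes in short steps, Python scripts to look and compute and a shell command to move; the robot and the scene stay as the last step left them, time stands still between calls to the robot, and variables do not carry over. Pictures are saved under pics/ and viewed, at most 10 in all, crops included, and the job is handed in when it is done.

```bash
mkdir -p pics
cat > h.py <<'E'
import numpy as np, cv2
from rig import env
def P(c):
    f=240/np.tan(np.radians(c["fov_y"])/2); return f,c["cx"],c["cy"],np.array(c["world_from_camera"])
def ray(c,u,v):
    f,cx,cy,T=P(c); d=T[:3,:3]@np.array([(u-cx)/f,(v-cy)/f,1]); return T[:3,3],d/np.linalg.norm(d)
def proj(c,p):
    f,cx,cy,T=P(c); q=T[:3,:3].T@(np.array(p)-T[:3,3]); return f*q[0]/q[2]+cx,f*q[1]/q[2]+cy
def onz(c,u,v,z):
    o,d=ray(c,u,v); return o+d*(z-o[2])/d[2]
def tri(c1,a,c2,b):
    o,d=ray(c1,*a);p,e=ray(c2,*b);s=np.linalg.lstsq(np.c_[d,-e],p-o,rcond=None)[0]
    return (o+d*s[0]+p+e*s[1])/2, np.linalg.norm(o+d*s[0]-p-e*s[1])
def save(c,n): cv2.imwrite("pics/"+n,c["frame"][:,:,::-1])
E
python3 - <<'E'
from h import *
np.set_printoptions(precision=4,suppress=True)
s=env.observe();print(s["eef_pos"],s["eef_rot"],s["width"],s["clock"])
for n in("scene","top"):
    c=env.camera(n);save(c,n+"1.png");print(n,c["fov_y"],np.array(c["world_from_camera"]))
    for l in("teapot_center","teapot_handle","warmer","mat_round"):
        for b in env.boxes_of(l,c)[:4]:
            T=np.array(c["world_from_camera"]);w=T[:3,:3]@b["position"]+T[:3,3];print(l,round(b["confidence"],2),w,np.round(proj(c,w)))
E
```

```text
[ 0.1317 -0.482   0.2308] [ 0.9911  0.133  -0.0001 -0.0006] 0.08528326755473914 0.0
scene 48.63969533355235 [[-0.8463 -0.3304  0.4179 -0.0106]
 [-0.5327  0.5093 -0.6759  0.7859]
 [ 0.0105 -0.7946 -0.607   0.8134]
 [ 0.      0.      0.      1.    ]]
teapot_center 0.93 [0.3524 0.1226 0.0647] [335. 313.]
teapot_center 0.77 [0.5492 0.0781 0.1457] [266. 237.]
teapot_handle 0.81 [0.5531 0.0792 0.1408] [264. 238.]
teapot_handle 0.61 [0.3517 0.1245 0.0667] [335. 313.]
warmer 0.83 [0.548  0.0715 0.0047] [271. 285.]
mat_round 0.61 [ 0.5093 -0.2875  0.0108] [361. 214.]
top 49.26225079239388 [[-0.0608 -0.9758  0.2099  0.2915]
 [-0.9981  0.0595 -0.0126  0.0251]
 [-0.0002 -0.2103 -0.9776  1.0091]
 [ 0.      0.      0.      1.    ]]
teapot_center 0.69 [0.5275 0.0484 0.0363] [301. 232.]
teapot_center 0.68 [0.5656 0.0527 0.1689] [295. 191.]
teapot_center 0.56 [0.3611 0.1024 0.0796] [275. 319.]
teapot_handle 0.86 [0.3577 0.0968 0.077 ] [278. 321.]
teapot_handle 0.69 [0.5649 0.0562 0.1675] [293. 192.]
warmer 0.97 [0.5244 0.0481 0.0382] [302. 233.]
mat_round 0.76 [ 0.5099 -0.2954  0.0134] [478. 233.]
```

```bash
ls pics
```

```text
scene1.png
top1.png
```

View pics/scene1.png

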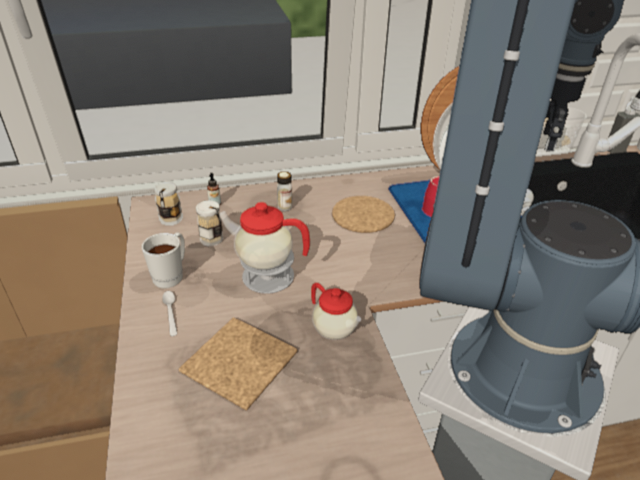

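View pics/top1.png

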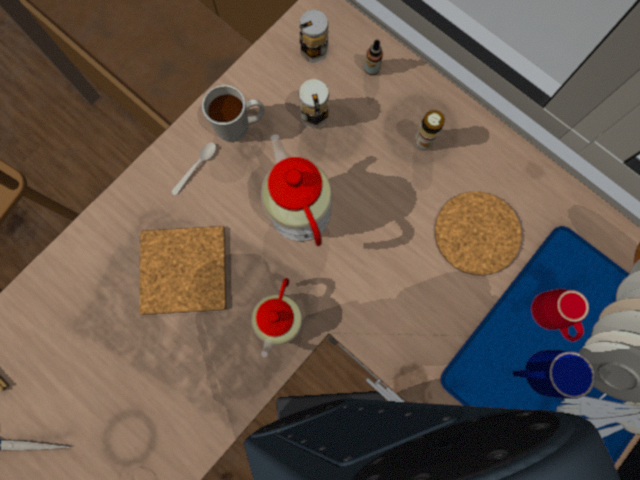

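The large pot stands on the warmer: its knob is at (263,208) in scene and (295,177) in top, with the handle ending near (308,255) and (318,243). The round mat is centred at (363,213) and (479,233). I'll enlarge both views of the pot to pick points.

Run:
```python
import cv2,numpy as np
a=cv2.imread("pics/scene1.png")[190:300,210:330];b=cv2.imread("pics/top1.png")[130:250,240:340]
a=cv2.resize(a,None,fx=3.2,fy=3.2,interpolation=2);b=cv2.resize(b,None,fx=4,fy=4,interpolation=2)
o=np.zeros((480,790,3),np.uint8);o[:a.shape[0],:a.shape[1]]=a;o[:480,390:790]=b;cv2.imwrite("pics/crop.png",o)
for n in("scene1","top1"):
    i=cv2.imread(f"pics/{n}.png").astype(int);B,G,R=i[...,0],i[...,1],i[...,2]
    m=((R>110)&(G<70)&(B<70)).astype(np.uint8);_,_,st,ce=cv2.connectedComponentsWithStats(m)
    print(n,[(s.tolist(),c.round(1)) for s,c in zip(st,ce) if 30<s[4]<5000])
    h=cv2.cvtColor(i.astype(np.uint8),cv2.COLOR_BGR2HSV);m=((h[...,0]>10)&(h[...,0]<25)&(h[...,1]>105)&(h[...,2]>110)).astype(np.uint8)
    m=cv2.morphologyEx(m,cv2.MORPH_CLOSE,np.ones((5,5)));m=cv2.morphologyEx(m,cv2.MORPH_OPEN,np.ones((5,5)));_,_,st,ce=cv2.connectedComponentsWithStats(m)
    print("cork",[(s.tolist(),c.round(1)) for s,c in zip(st,ce) if 1000<s[4]<20000])
```

```text
scene1 [([422, 182, 15, 35, 289], array([429.2, 199.4])), ([241, 203, 69, 53, 1300], array([270.8, 222.4])), ([312, 283, 41, 31, 773], array([332.9, 299.6]))]
cork [([421, 70, 36, 86, 1355], array([436.6, 107.9])), ([333, 197, 61, 35, 1703], array([363., 214.])), ([181, 319, 115, 90, 5667], array([238.8, 362.2])), ([590, 421, 50, 59, 2411], array([618.1, 452.9])), ([0, 427, 109, 53, 4581], array([ 57.3, 457.4]))]
top1 [([268, 157, 54, 87, 2408], array([295.8, 186.2])), ([256, 279, 38, 58, 1069], array([273.8, 315.3])), ([560, 293, 26, 26, 522], array([572.4, 305.7])), ([544, 295, 22, 27, 247], array([552.2, 310.7])), ([574, 321, 9, 15, 88], array([578.5, 327.4])), ([561, 328, 7, 10, 40], array([564.3, 331.9]))]
cork [([435, 191, 87, 84, 5720], array([477.8, 232.6])), ([139, 226, 86, 88, 7090], array([181.2, 269.9]))]
```

View pics/crop.png

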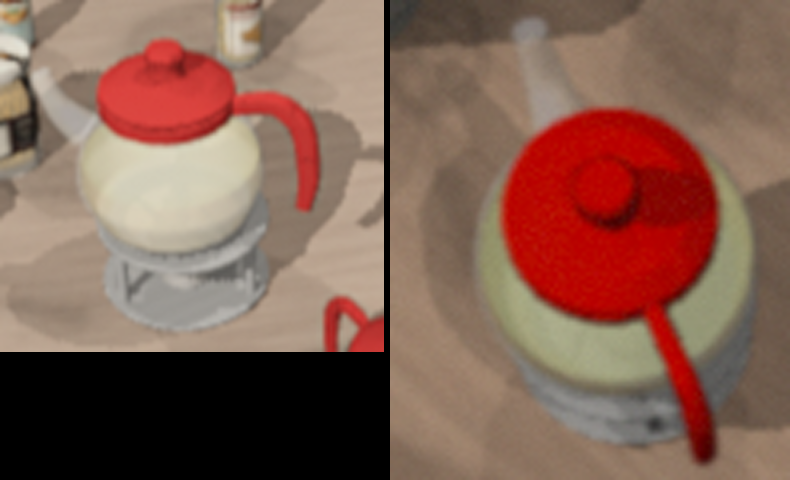

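Run:
```python
from h import *
np.set_printoptions(precision=4,suppress=True)
s=env.camera("scene");t=env.camera("top")
K=tri(s,(261.6,207.2),t,(294,176.7));print("knob",K)
H=tri(s,(305.3,254),t,(318.5,242.5));print("hlow",H)
S=tri(s,(223.1,213.4),t,(275,137));print("spout",S)
print("mat",tri(s,(363.3,213.5),t,(478.5,233)),onz(s,363,213.5,.01),onz(t,478.5,233,.01))
d=(H[0]-S[0])[:2];print("len",np.linalg.norm(d))
for a,n in(((H[0]-K[0])[:2],"K-H"),((K[0]-S[0])[:2],"S-K"),(d,"S-H")):
    print(n,np.linalg.norm(a),np.degrees(np.arctan2(a[1],a[0])))
# warmer ring edges in the top picture: predict
print(env.observe()["joint_pos"])
for z in (.2,.06): print(z,proj(t,[*K[0][:2],z]),proj(s,[*K[0][:2],z]))
for ang in(-108,-105,-100,-95):
    u=np.array([np.cos(np.radians(ang)),np.sin(np.radians(ang))])
    g=[*(K[0][:2]+.089*u),.145];print(ang,g,proj(t,g),proj(s,g))
```

```text
knob (array([0.5804, 0.0509, 0.1946]), np.float64(0.003462790873385389))
hlow (array([0.4925, 0.0168, 0.0835]), np.float64(0.0027649645091123))
spout (array([0.6644, 0.0808, 0.165 ]), np.float64(0.0043964072121383466))
mat (array([ 0.51  , -0.2996,  0.0051]), np.float64(0.0017479945741883844)) [ 0.5067 -0.2928  0.01  ] [ 0.5098 -0.2977  0.01  ]
len 0.18339979835672526
K-H 0.09426960724401734 -158.73604052828176
S-K 0.0891505913862115 -160.4458010292711
S-H 0.18339979835672526 -159.56706042911247
[-1.304   0.2129 -0.0344  1.3235 -0.      1.5708]
0.2 (np.float64(294.33622339634513), np.float64(176.52662142981984)) (np.float64(260.6845523441396), np.float64(204.76857928305648))
0.06 (np.float64(298.02841165382233), np.float64(201.50379620769382)) (np.float64(263.90975596119796), np.float64(256.7223458948858))
-108 [np.float64(0.5528508490838807), np.float64(-0.03369809493498761), 0.145] (np.float64(345.880736066698), np.float64(199.6175066527994)) (np.float64(294.42666968199535), np.float64(211.6575988052949))
-105 [np.float64(0.5573184665691266), np.float64(-0.03502146352444602), 0.145] (np.float64(346.4636383011756), np.float64(197.08716992745454)) (np.float64(293.11158564791305), np.float64(210.77867085946022))
-100 [np.float64(0.5648986737708942), np.float64(-0.03670195500280546), 0.145] (np.float64(347.1231767248497), np.float64(192.82526103217612)) (np.float64(290.7534013641798), np.float64(209.41272881010968))
-95 [np.float64(0.5725965004787095), np.float64(-0.037715393114884296), 0.145] (np.float64(347.3904446565586), np.float64(188.536093221319)) (np.float64(288.20277676257246), np.float64(208.17707586866558))
```

The handle points at heading -159.5°, so the grip point is about (0.497, 0.020, 0.145). The checks hold: the knob measured 0.195 high against the 0.201 expected, and the handle and spout lie on one line through the knob. Next I'll move above the handle.

```bash
python3 -m pendant '[[[0.5,-0.4,0,0,0,0,-1],[1,-0.8,0,0,0,0,-1],[1,-0.8,0,0,0,0,-1],[1,-0.8,0,0,0,0,-1],[1,-0.8,0,0,0,0,-1],[1,-0.8,0,0,0,0,-1],[1,-0.8,0,0,0,0,-1],[1,-0.8,0,0,0,0,-1]]]' 40
python3 -m pendant '[[[1,-0.8,0,0,0,0,-1],[1,-0.8,0,0,0,0,-1],[1,-0.8,0,0,0,0,-1],[1,-0.8,0,0,0,0,-1],[1,-0.8,0,0,0,0,-1],[0.5,-0.4,0,0,0,-0.5,-1],[0.3,-0.3,0,0,0,-0.5,-1],[0,0,0,0,0,0,-1]]]'
cat > g.py <<'E'
from h import *
import sys
from scipy.spatial.transform import Rotation as R
np.set_printoptions(precision=4,suppress=True)
def go(tgt):
    s=env.observe();r=R.from_quat(s["eef_rot"]);p=np.array(s["eef_pos"]);m=r.as_matrix()
    print("tcp",p,"F",np.round(s["ft_force"],1),"w",s["width"],"t",s["clock"],"heading x",np.degrees(np.arctan2(m[1,0],m[0,0])),"tilt",m[:,2], "units to go",r.inv().apply(np.array(tgt)-p)/.03, "q",s["joint_pos"])
if __name__=="__main__": go([float(a) for a in sys.argv[1:4]])
E
python3 g.py 0.497 0.020 0.126
python3 - <<'E'
from h import *
for n in("scene","top"):
    c=env.camera(n);save(c,n+"2.png")
E
```

```text
clock: 1.4
eef_pos: [0.302, -0.248, 0.2315]
eef_rot: [0.991, 0.133, 0.0, 0.0]
ft_force: [0.7, -0.2, -0.3]
width: 0.0849
grasp_force: 0.0
clock: 2.2
eef_pos: [0.4318, -0.0664, 0.2312]
eef_rot: [0.984, 0.178, -0.0, -0.0]
ft_force: [-1.6, -0.5, 0.6]
width: 0.0855
grasp_force: 0.0
tcp [ 0.4318 -0.0664  0.2312] F [-1.6 -0.5  0.6] w 0.08552579374940857 t 2.2 heading x 20.471226541068614 tilt [-0.0002  0.0001 -1.    ] units to go [ 3.0424 -1.9375  3.506 ] q [-0.1526  0.0836 -0.1873  1.3001  0.0001  2.6317]
```

```bash
python3 -m pendant '[[[0.8,-0.5,0,0,0,0,-1],[1,-0.64,0,0,0,0,-1],[0.8,-0.5,0,0,0,0,-1],[0.44,-0.3,0,0,0,0,-1],[0,0,0,0,0,0,-1]]]'
python3 g.py 0.497 0.020 0.126
python3 - <<'E'
from h import *
o=[]
for n,z in(("scene",4),("top",4)):
    c=env.camera(n);g=[.497,.02,.145];u,v=map(int,proj(c,g));f=c["frame"][v-70:v+50,u-48:u+48,::-1].copy()
    o.append(cv2.resize(f,(384,480),interpolation=2))
    s=env.observe();print(n,"grip",proj(c,g),"tcp",proj(c,s["eef_pos"]),"crop origin",u-48,v-70)
cv2.imwrite("pics/crop3.png",np.hstack(o))
E
```

```text
clock: 2.8
eef_pos: [0.4973, 0.0192, 0.2311]
eef_rot: [0.984, 0.176, -0.0, -0.0]
ft_force: [-1.4, -0.9, 0.3]
width: 0.0851
grasp_force: 0.0
tcp [0.4973 0.0192 0.2311] F [-1.4 -0.9  0.3] w 0.08506805146516183 t 2.8 heading x 20.29671861438063 tilt [-0.0004 -0.0001 -1.    ] units to go [ 0.0005 -0.0274  3.5027] q [ 0.0387  0.2085 -0.0405  1.3222 -0.      2.826 ]
scene grip (np.float64(302.0503108340974), np.float64(231.38641587466526)) tcp (np.float64(302.37459997810754), np.float64(196.94470077024584)) crop origin 254 161
top grip (np.float64(316.6354349491973), np.float64(233.00507288007833)) tcp (np.float64(317.4267147758503), np.float64(220.2932776330598)) crop origin 268 163
```

View pics/crop3.png

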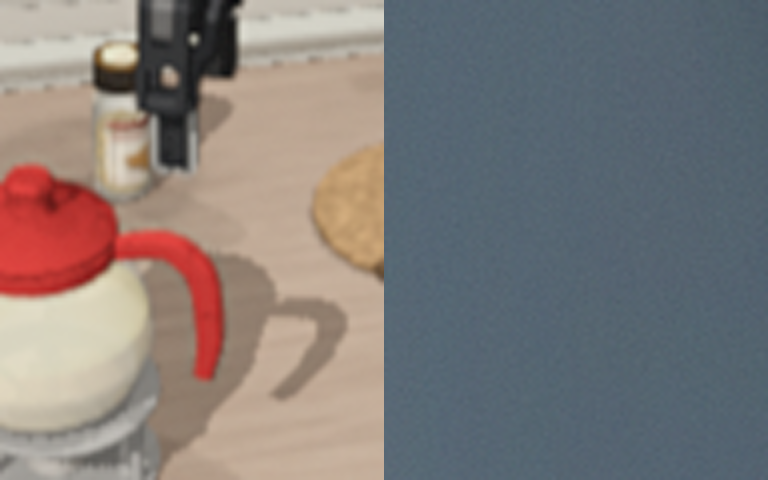

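The open gripper hangs over the handle. At crop (206,281) the handle sits about 3 px outward of my predicted grip point, so I'll shift 3 mm outward, descend and close.

```bash
python3 -m pendant '[[[-0.1,0,0.5,0,0,0,-1],[0,0,0.8,0,0,0,-1],[0,0,0.8,0,0,0,-1],[0,0,0.7,0,0,0,-1],[0,0,0.5,0,0,0,-1],[0,0,0.2,0,0,0,-1],[0,0,0,0,0,0,-1]]]' 40
python3 g.py 0.494 0.019 0.126
```

```text
clock: 3.6
eef_pos: [0.4934, 0.0171, 0.1262]
eef_rot: [0.984, 0.176, -0.0, -0.0]
ft_force: [0.7, 1.0, -0.4]
width: 0.0852
grasp_force: 0.0
tcp [0.4934 0.0171 0.1262] F [ 0.7  1.  -0.4] w 0.08517536170856414 t 3.6 heading x 20.21649719680055 tilt [-0.0008 -0.0001 -1.    ] units to go [ 0.0394 -0.0521  0.0054] q [ 0.0348  0.2463 -0.2621  1.0633 -0.0001  2.8235]
```

```bash
python3 -m pendant '[[[0,0,0,0,0,0,0],[0,0,0,0,0,0,0.4],[0,0,0,0,0,0,0.4],[0,0,0,0,0,0,0.4],[0,0,0,0,0,0,0.4],[0,0,0,0,0,0,0.4]]]' 40
python3 - <<'E'
from h import *
c=env.camera("scene");s=env.observe();print(s["width"],s["ft_force"])
u,v=map(int,proj(c,[.497,.02,.145]));cv2.imwrite("pics/crop4.png",cv2.resize(c["frame"][v-60:v+50,u-60:u+60,::-1],None,fx=5,fy=5,interpolation=2))
E
```

```text
clock: 4.2
eef_pos: [0.4942, 0.018, 0.1264]
eef_rot: [0.984, 0.176, 0.0, -0.0]
ft_force: [0.6, -0.6, -0.2]
width: 0.0258
grasp_force: 0.0
0.02514225160788196 [ 0.4231898  -0.7370849   0.48708129]
```

View pics/crop4.png

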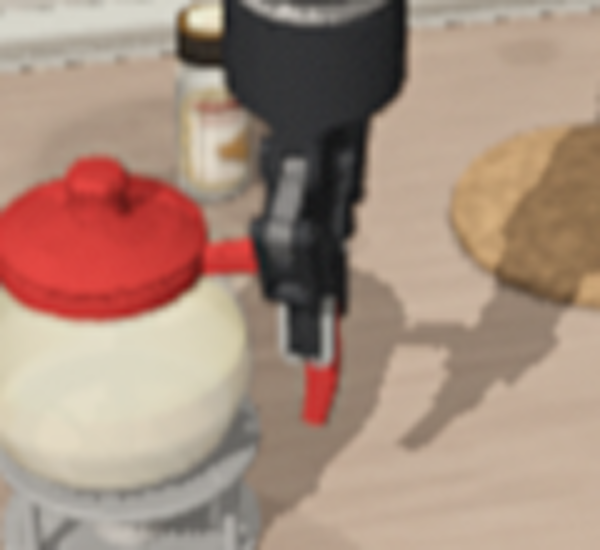

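The fingers straddle the handle, which lies a few mm outward of the pad centre (pad about (315,330) in the crop, handle about (330,330)). I'll shift 4 mm outward and grip firmly against pitching.

```bash
python3 -m pendant '[[[-0.13,0,0,0,0,0,0.4],[0,0,0,0,0,0,1],[0,0,0,0,0,0,1],[0,0,0,0,0,0,1],[0,0,0,0,0,0,1],[0,0,0,0,0,0,1],[0,0,0,0,0,0,1]]]' 90
python3 -m pendant '[[[0,0,-0.1,0,0,0,1],[0,0,-0.2,0,0,0,1],[0,0,-0.3,0,0,0,1],[0,0,-0.3,0,0,0,1],[0,0,-0.2,0,0,0,1],[0,0,0,0,0,0,1]]]' 90
python3 - <<'E'
from h import *
c=env.camera("scene");s=env.observe();print(s["width"],s["ft_force"],s["ft_torque"])
u,v=map(int,proj(c,[.53,.03,.145]));cv2.imwrite("pics/crop5.png",cv2.resize(c["frame"][v-70:v+70,u-70:u+70,::-1],None,fx=4,fy=4,interpolation=2))
E
```

```text
clock: 4.95
eef_pos: [0.4904, 0.0166, 0.1263]
eef_rot: [0.984, 0.176, -0.0, 0.0]
ft_force: [-3.6, -0.7, 4.0]
width: 0.0114
grasp_force: 87.6
clock: 5.55
eef_pos: [0.4911, 0.0167, 0.1604]
eef_rot: [0.984, 0.176, 0.001, 0.0]
ft_force: [0.3, 0.2, -4.0]
width: 0.011
grasp_force: 87.7
0.010930614656735468 [ 0.25399846 -0.15572348 -3.69967716] [-0.10098725  0.27317099 -0.02622217]
```

View pics/crop5.png

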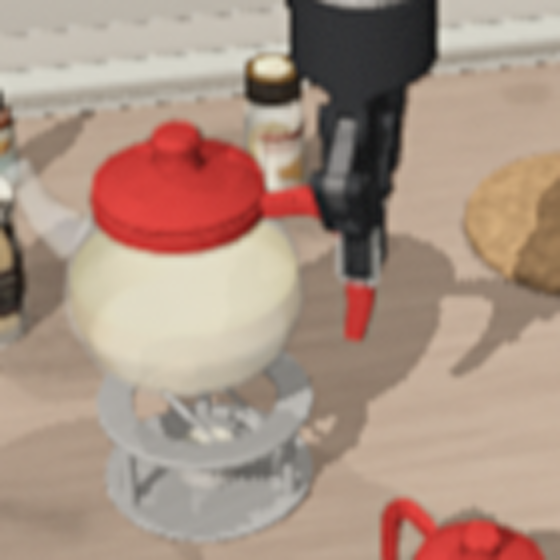

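The pot hangs level and the warmer stands undisturbed. Next I'll carry it to the round mat.

```bash
python3 -m pendant '[[[0,0,-0.3,0,0,0,1],[0,0,-0.4,0,0,0,1],[-0.1,0.16,-0.3,0,0,0,1],[-0.2,0.32,0,0,0,0,1],[-0.3,0.48,0,0,0,0,1],[-0.4,0.65,0,0,0,0,1],[-0.4,0.65,0,0,0,0,1],[-0.4,0.65,0,0,0,0,1]]]' 90
python3 -m pendant '[[[-0.4,0.65,0,0,0,0,1],[-0.4,0.65,0,0,0,0,1],[-0.4,0.65,0,0,0,0,1],[-0.4,0.65,0,0,0,0,1],[-0.4,0.65,0,0,0,0,1],[-0.4,0.65,0,0,0,0,1],[-0.4,0.65,0,0,0,0,1],[-0.4,0.65,0,0,0,0,1]]]' 90
python3 -m pendant '[[[-0.4,0.65,0,0,0,0,1],[-0.3,0.48,0,0,0,0,1],[-0.2,0.32,0,0,0,0,1],[-0.1,0.16,0,0,0,0,1],[0,0,0,0,0,0,1],[0,0,0,0,0,0,1]]]' 90
python3 g.py 0.420 -0.3315 0.19
python3 - <<'E'
from h import *
s=env.camera("scene");t=env.camera("top");o=[]
for c,z in((s,.15),(t,.15)):
    u,v=map(int,proj(c,[.49,-.3,z]));f=c["frame"][v-70:v+70,u-64:u+64,::-1];print(u-64,v-70)
    o.append(cv2.resize(f,(400,438),interpolation=2))
cv2.imwrite("pics/crop6.png",np.hstack(o))
E
```

```text
clock: 6.4
eef_pos: [0.4695, -0.0856, 0.1892]
eef_rot: [0.984, 0.176, -0.0, 0.0]
ft_force: [0.9, -0.1, -3.3]
width: 0.0108
grasp_force: 87.7
clock: 7.2
eef_pos: [0.4331, -0.2652, 0.1892]
eef_rot: [0.984, 0.176, -0.0, 0.0]
ft_force: [-0.1, -0.2, -3.1]
width: 0.0109
grasp_force: 87.7
clock: 7.8
eef_pos: [0.4227, -0.3189, 0.1893]
eef_rot: [0.984, 0.176, -0.0, -0.0]
ft_force: [-0.4, -0.0, -2.6]
width: 0.0112
grasp_force: 87.7
tcp [ 0.4227 -0.3189  0.1893] F [-0.4 -0.  -2.6] w 0.011179448342051928 t 7.8 heading x 20.30344998983841 tilt [-0.0001  0.0003 -1.    ] units to go [-0.2315  0.3636 -0.0246] q [-0.6463  0.2846 -0.0474  1.2391  0.0001  2.1409]
309 98
441 155
```

View pics/crop6.png

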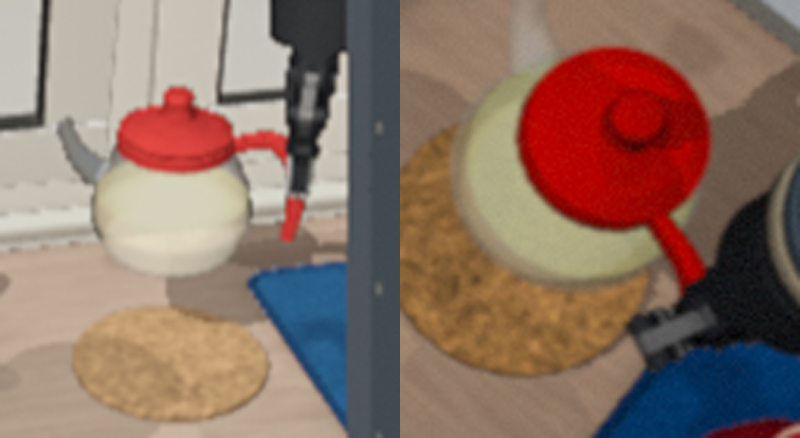

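The pot hangs level over the round mat, its knob at scene (366.3,129.4) and top (516.8,192.4).

Run:
```python
from h import *
from scipy.spatial.transform import Rotation as R
s=env.camera("scene");t=env.camera("top")
K,e=tri(s,(366.3,129.4),t,(516.8,192.4));print(K,e)
st=env.observe();p=np.array(st["eef_pos"]);print("off",K-p)
z=p[2]-.126+.201-.005
for c,k,m in((s,(366.3,129.4),(363.2,213.5)),(t,(516.8,192.4),(478.5,233))):
    d=onz(c,*m,.01)-onz(c,*k,z);print(d,R.from_quat(st["eef_rot"]).inv().apply(d)/.03)
```

```text
[ 0.51278067 -0.28334302  0.25770259] 0.003449239419286656
off [0.08986021 0.03543718 0.0683292 ]
[-0.00317717 -0.01267143 -0.24937338] [-0.24677344  0.35941559  8.3124188 ]
[-0.00412712 -0.01560604 -0.24937338] [-0.31045204  0.44014057  8.31241194]
```

```bash
python3 -m pendant '[[[-0.13,0.2,0.2,0,0,0,1],[-0.14,0.2,0.4,0,0,0,1],[0,0,0.6,0,0,0,1],[0,0,0.6,0,0,0,1],[0,0,0.6,0,0,0,1],[0,0,0.5,0,0,0,1],[0,0,0.3,0,0,0,1],[0,0,0.1,0,0,0,1]]]' 90
python3 -m pendant '[[[0,0,0.1,0,0,0,1],[0,0,0.05,0,0,0,1],[0,0,0.05,0,0,0,1],[0,0,0,0,0,0,1],[0,0,0,0,0,0,1]]]' 90
python3 g.py 0.4184 -0.332 0.0763
python3 - <<'E'
from h import *
t=env.camera("top")
for p in((560,293),(535,310),(532,300),(574,290)): print(onz(t,*p,.08),onz(t,*p,.0))
E
```

```text
clock: 8.8
eef_pos: [0.4186, -0.3332, 0.0889]
eef_rot: [0.984, 0.176, -0.001, -0.001]
ft_force: [-0.1, -0.6, -2.5]
width: 0.0114
grasp_force: 87.7
clock: 9.3
eef_pos: [0.4195, -0.3335, 0.0846]
eef_rot: [0.984, 0.176, 0.0, 0.0]
ft_force: [-0.3, -0.6, -3.9]
width: 0.0106
grasp_force: 87.7
tcp [ 0.4195 -0.3335  0.0846] F [-0.3 -0.6 -3.9] w 0.010615978442388431 t 9.3 heading x 20.291482290222387 tilt [ 0.0003 -0.0003 -1.    ] units to go [-0.0164 -0.0579  0.2755] q [-0.6716  0.3575 -0.2197  0.9931 -0.0001  2.1158]
[ 0.37656648 -0.40622305  0.08      ] [ 0.38388852 -0.44336402  0.        ]
[ 0.34935264 -0.35739548  0.08      ] [ 0.35433142 -0.39033213  0.        ]
[ 0.36722715 -0.35467392  0.08      ] [ 0.37374502 -0.38737623  0.        ]
[ 0.38036837 -0.43196123  0.08      ] [ 0.38801777 -0.47131841  0.        ]
```

```bash
python3 -m pendant '[[[0,0,0.07,0,0,0,1],[0,0,0.06,0,0,0,1],[0,0,0.05,0,0,0,1],[0,0,0.04,0,0,0,1],[0,0,0,0,0,0,1],[0,0,0,0,0,0,1]]]' 90
python3 g.py 0.4184 -0.332 0.0763
```

```text
clock: 9.95
eef_pos: [0.4193, -0.3333, 0.0777]
eef_rot: [0.984, 0.176, -0.0, -0.0]
ft_force: [-0.1, 0.9, -3.2]
width: 0.0113
grasp_force: 87.7
tcp [ 0.4193 -0.3333  0.0777] F [-0.1  0.9 -3.2] w 0.011255867393385183 t 9.95 heading x 20.285582177387457 tilt [-0.      0.0001 -1.    ] units to go [-0.0127 -0.0524  0.0464] q [-0.6717  0.3634 -0.2299  0.9776  0.0001  2.1158]
```

```bash
for i in 1; do python3 -m pendant '[[[0,0,0.04,0,0,0,1],[0,0,0,0,0,0,1],[0,0,0,0,0,0,1]]]' 90 | grep -E 'eef_pos|ft_f'; done
python3 -m pendant '[[[0,0,0.03,0,0,0,1],[0,0,0,0,0,0,1],[0,0,0,0,0,0,1]]]' 90 | grep -E 'eef_pos|ft_f'
```

```text
eef_pos: [0.4194, -0.3334, 0.0766]
ft_force: [0.6, 0.0, -1.5]
eef_pos: [0.4193, -0.3337, 0.0764]
ft_force: [-6.1, 0.1, 11.7]
```

Contact: the pot's weight is taken up at the expected height. I'll ease the press, then open partway.

```bash
python3 -m pendant '[[[0,0,-0.02,0,0,0,1],[0,0,0,0,0,0,1]]]' 30
python3 -m pendant '[[[0,0,0,0,0,0,0.7],[0,0,0,0,0,0,0.5],[0,0,0,0,0,0,0.2],[0,0,0,0,0,0,0.2],[0,0,0,0,0,0,0.2],[0,0,0,0,0,0,0.2]]]' 30
python3 g.py 0.419 -0.333 0.19
python3 -m pendant '[[[0,0,-0.3,0,0,0,0.2],[0,0,-0.6,0,0,0,0.2],[0,0,-0.8,0,0,0,0.2],[0,0,-0.8,0,0,0,0.2],[0,0,-0.8,0,0,0,0.2],[0,0,-0.8,0,0,0,0.2],[-0.6,0,-0.5,0,0,0,0.2],[-0.8,0,-0.3,0,0,0,0.2]]]' 30
python3 -m pendant '[[[-0.8,0,0,0,0,0,0.2],[-0.4,0,0,0,0,0,0.2],[0,0,0,0,0,0,0.2],[0,0,0,0,0,0,0.2]]]' 30
python3 - <<'E'
from h import *
o=[]
for n in("scene","top"):
    c=env.camera(n);o.append(cv2.resize(c["frame"][130:330,200:520 if n=="scene" else 560,::-1] if n=="scene" else c["frame"][130:330,240:560,::-1],(640,400),interpolation=2)[:290])
cv2.imwrite("pics/end.png",np.vstack(o))
E
```

```text
clock: 10.75
eef_pos: [0.4194, -0.3335, 0.0765]
eef_rot: [0.984, 0.176, 0.0, 0.0]
ft_force: [-3.4, -0.3, 5.0]
width: 0.0111
grasp_force: 88.9
clock: 11.35
eef_pos: [0.4193, -0.3334, 0.0762]
eef_rot: [0.984, 0.176, 0.0, -0.0]
ft_force: [-0.3, -0.6, -0.4]
width: 0.0345
grasp_force: 0.0
tcp [ 0.4193 -0.3334  0.0762] F [-0.3 -0.6 -0.4] w 0.03451329275954196 t 11.35 heading x 20.28655328439246 tilt [ 0.  0. -1.] units to go [-0.0056 -0.0149 -3.7931] q [-0.6717  0.3646 -0.2322  0.974   0.      2.1158]
clock: 12.15
eef_pos: [0.3803, -0.3481, 0.2252]
eef_rot: [0.984, 0.177, 0.001, 0.001]
ft_force: [0.4, 0.1, -1.3]
width: 0.0341
grasp_force: 0.0
clock: 12.55
eef_pos: [0.3465, -0.3603, 0.2233]
eef_rot: [0.984, 0.176, 0.0, -0.0]
ft_force: [-0.1, 0.1, -0.1]
width: 0.0337
grasp_force: 0.0
```

View pics/end.png

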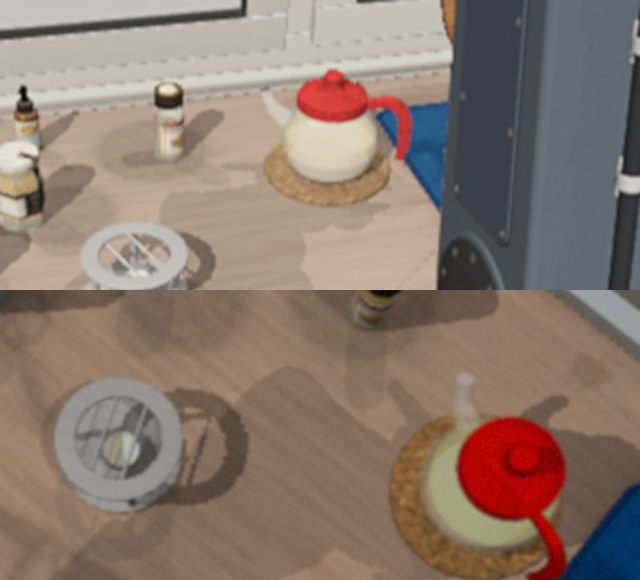

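The pot stands upright on the round mat, with its knob at scene (367,169) and top (502.5,214). The warmer stands in place and the gripper is clear. I'll check the centring.

Run:
```python
from h import *
s=env.camera("scene");t=env.camera("top")
for c,k,m in((s,(367,169),(363.2,213.5)),(t,(502.5,214),(478.5,233))): print(onz(c,*m,.01)-onz(c,*k,.145))
print(tri(s,(367,169),t,(502.5,214)))
```

```text
[-0.00044632  0.00273872 -0.135     ]
[-0.00120189  0.00147667 -0.135     ]
(array([ 0.51058539, -0.30085561,  0.14169968]), np.float64(0.0026511200053833885))
```

It is within 3 mm of the mat's centre.

```bash
python3 -c "
from rig import env
print(env.hand_in())"
```

```text
the job is handed in; nothing more can be done
None
```

The large teapot stands upright on the round cork mat, within about 3 mm of its centre; it is released, the warmer was left standing in place, and the job was handed in at about 13 s.

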